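# Bring out the topping tray

### The arm

A 6-joint arm with a two-finger parallel gripper is mounted at the origin on a cart in front of the work surface, level with it; the furniture and walls round the work are solid. World frame = base frame: x ahead of the robot, y to its left, z up, the work surface at z = 0. Lengths are in m, angles in rad, forces in N, time in s.
With the tool pointing down it reaches from about 0.35 to 0.925 m from the base axis. Payload 6.4 kg.
Tool frame: the origin (TCP) lies at the very end of the fingers, on their centre line; the grasp point (between the pads) lies 19 mm behind it; z points along the fingers, y is the direction in which the jaws open and shut (so a half turn about z gives the same grasp; the last joint's range is limited). The gripper opens to 94 mm and grips with 3 to 60 N. Pads are 16 mm wide; open, the fingers measure 119 mm over their backs; the gripper's body (75 mm by 177 mm) begins 78 mm behind the grasp point.
Start: joints at [-1.33, 0.245, 1.558, -0, 1.339, -0.174], TCP at [0.262, -0.595, 0.169] pointing down, gripper open.
Joint ranges: [-3.13, 3.13], [-1.02, 2.26], [0.13, 2.54], [-0.95, 4.09], [0.21, 2.88], [-2.74, 2.74]. Speed limits (rad/s): [2.57, 2.57, 3.14, 3.14, 3.14, 3.14].

### API

Orientations are given as a unit quaternion [x, y, z, w].
In Python, from workcell import get_obs, viewer, workorder gives the robot as it stands.
- The arm moves only by the shell command python3 -m handwheel 'ROWS' [OPENING] [FORCE]. ROWS is JSON, a list of rows, each an object with "linear": the shift along the tool's x, y, z in cm, a list of three; "angular": the turn, a rotation vector about the tool's x, y, z in degrees, a list of three. In form: [{"linear": [tx, ty, tz], "angular": [ax, ay, az]}, ...]. A call has 1 to 20 rows; each row is the pose to reach, as a shift and turn from the pose commanded when the call began, along the tool's axes at that moment; what a row does not reach only later rows make up. A row lasts 1/8 s, in which the tool goes at most 62.5 mm and 10.7 degrees, less where a joint would pass 70% of its speed; a pose out of reach is approached as far as the arm can. A call with a gripper value outside its range is refused whole. OPENING is the opening in per cent of the stroke, from 0 (shut) to 100 (fully open), set as the call begins (- or left out, the last holds). The fingers move at their own pace and stop on an object; FORCE is the grip in N (left out, the last holds). Time passes only in rows, so rows that repeat a pose let the fingers close. It gives the time, the measured TCP pose, the force and the opening at its end, in the units of the state.
- get_obs(): the state, without advancing time (a new reading comes with each control period).
- viewer.grab_frame(name): name is "side" or "top"; returns the picture (420x560x3 uint8, red, green, blue); there is no depth.
- viewer.calibration(name): a dict with "K" (3x3 intrinsics, pixels), "dist_coeffs" ([k1, k2, p1, p2, k3] as OpenCV has them; the pictures are not rectified), "view" (4x4, takes a point from world to camera coordinates). Camera axes: x right, y up, looking along -z (the intrinsics and any distortion apply to the point x, -y, -z); pixel columns grow to the right and rows downward; lengths in m; the calibration is good to about 2 mm. A picture is of the moment at which its call begins. calibration takes no time and is no camera call.
- workorder.hand_in(): hands the job in, once; it reports no verdict.
Trained networks look in the newest picture that a camera, given by its name, has taken for a name from the list of things; names that differ only in an ending like _2 or _b are one class to them, and where a whole thing is asked for, a point or a joint stands for the part that bears it (a point fixed in the world has none). Each returns a list of dicts, best first, with "p" (0 to 1); they miss things now and then, are a little off and sometimes report something else, mostly with a low value. They report only what shows in the picture. A call takes as long as a camera call. They do not tell look-alikes from the thing itself.
- viewer.look_for(camera, query): "point" ([column, row] in pixels, amid what is visible of it).
- viewer.tip_of(camera, query): "point" ([column, row] in pixels: a listed point, or the origin of a listed thing).
The state is a dict: "clock": time; "joint_pos": joint angles; "dq": joint speeds; "joint_torque": joint torques, N m; "ee_pos": TCP position; "ee_rot": TCP orientation; "ft_force": force on the tool from outside, world axes, zero at the start; "torque": the same for the moment, N m; "opening": finger opening in m.
Only numpy, scipy, OpenCV 4.12 (cv2) and the standard library are available. Lean on these libraries where they do the work, as an engineer would, in place of code of your own. Each camera call takes 0.05 s, during which the arm holds its last target.

### The job

Toppings are served next: hook a fingertip behind the front lip of the tray that holds the small shallow topping dish and draw that tray all the way out to its stop, and push the other tray, the one with the deeper rice bowl, fully home into the rack. Use only the outside of the fingers: do not pinch the lips, do not touch or lift the dish and the bowl, and leave the mug and the salt shaker where they are.

Things in the scene. Friction and masses are not known exactly. Their poses are not given: they have to be found in the camera images.
- rack: low steel tray rack, 282 (x) x 374 (y) x 44 mm, fixed to the table during a run, holding two identical open steel trays side by side on rails between low guide rails. Origin at the centre of its underside, on the table; x points away from the robot (rack turned up to 0.25 rad), y to the left along the lips, z up. The trays (160 wide, 270 long, centred at rack y = +0.089 and -0.089) slide along rack x
- left_tray (a joint): how far the left tray (seen from the robot; rack y = +0.089) is drawn out, m: 0 = fully home, 0.12 = out against its end stop; it grows as the tray slides along the rack's -x, towards the robot. It starts part-way out, 0.025 to 0.06, slides with about 2.5 N of friction plus light damping (about 6 N per m/s), and stays where it is left. Tray and lip weigh about 0.6 kg
- right_tray (a joint): how far the right tray (seen from the robot; rack y = -0.089) is drawn out, m: 0 = fully home, 0.12 = out against its end stop; it grows as the tray slides along the rack's -x, towards the robot. It starts part-way out, 0.025 to 0.06, slides with about 2.5 N of friction plus light damping (about 6 N per m/s), and stays where it is left. Tray and lip weigh about 0.6 kg
- left_lip (a point): middle of the top edge of the left tray's front lip, moving with the tray; its axes are the rack's. The lip is an upright steel strip 160 wide, 12 thick (6 in front of this point and 6 behind it, along rack x), its top 52 above the table; behind it (+x) is the open tray, whose floor is 12 above the table, with side walls to 41; the clear space inside is 152 wide, and at least 70 of free tray floor lies between lip and dish or bowl
- right_lip (a point): middle of the top edge of the right tray's front lip, moving with the tray; its axes are the rack's. The lip is an upright steel strip 160 wide, 12 thick (6 in front of this point and 6 behind it, along rack x), its top 52 above the table; behind it (+x) is the open tray, whose floor is 12 above the table, with side walls to 41; the clear space inside is 152 wide, and at least 70 of free tray floor lies between lip and dish or bowl
- dish_center (a point): centre, half-way up, of the small shallow topping dish, 90 across and 20 high, which stands loose in one of the two trays (either one), about 60 g
- bowl_center (a point): centre, half-way up, of the deeper rice bowl, 120 across and 50 high, which stands loose in the other tray
- topping_dish: the same dish; origin at the centre of its underside, z up
- rice_bowl: the same bowl; origin at the centre of its underside, z up
- mug: mug with a handle, 83 x 117 x 84 mm, standing loose to the left in front of the rack; a bystander; origin on its underside
- shaker: salt shaker, 44 across and 90 high, standing loose to the right in front of the rack; a bystander; origin at the centre of its underside
Mind the look-alikes: they are no part of the job. What is meant by the topping_dish is not brown or turquoise, and is the smaller of those in its own colour.

How it is judged:
By the outcome, as a careful person would: the job done as asked, in the order asked, and still so for the second after the job is handed in, with the robot touching nothing.
It also fails if it takes over 48 s, if anything falls off the work surface, if the arm or the gripper's body presses on something with over 40 N, if the wrist force passes 120 N, or if a joint passes its speed limit or range.

## Working session

There is one attempt and no reset: what is moved stays moved. The work goes in short steps, Python scripts to look and compute and a shell command to move; the robot and the scene stay as the last step left them, time stands still between calls to the robot, and variables do not carry over. Pictures are saved under pics/ and viewed, and the job is handed in when it is done.

```bash
ls; mkdir -p pics
python3 - <<'E'
from workcell import get_obs, viewer, workorder
import cv2
o=get_obs(); print({k:o[k] for k in('clock','ee_pos','ee_rot','opening','ft_force')})
for n in('side','top'):
    f=viewer.grab_frame(n); cv2.imwrite(f'pics/{n}0.png',f[:,:,::-1])
    c=viewer.calibration(n); print(n,c)
for n in('side','top'):
    for q in('left_lip','right_lip','dish_center','bowl_center','mug','shaker','rack'):
        print(n,q,[(r['point'],round(r['p'],2)) for r in viewer.tip_of(n,q)])
E
```

```text
pics
{'clock': 0.0, 'ee_pos': array([ 0.26179811, -0.5942363 ,  0.16747337]), 'ee_rot': array([ 9.78566627e-01,  2.05928306e-01, -5.03597088e-05, -9.41640486e-04]), 'opening': 0.09377201103846097, 'ft_force': array([ 0.36561269, -0.04847788,  0.88690219])}
side {'K': array([[440.59491876,   0.        , 285.93802475],
       [  0.        , 440.59491876, 203.6528807 ],
       [  0.        ,   0.        ,   1.        ]]), 'dist_coeffs': array([0.04852303, 0.        , 0.        , 0.        , 0.        ]), 'view': array([[-0.97550492, -0.21976104, -0.00975851,  0.55215513],
       [ 0.12193196, -0.5771058 ,  0.80751563, -0.11931598],
       [-0.18309216,  0.7865456 ,  0.58976545, -1.12539865],
       [ 0.        ,  0.        ,  0.        ,  1.        ]])}
top {'K': array([[503.65622352,   0.        , 280.34728847],
       [  0.        , 503.65622352, 211.69909574],
       [  0.        ,   0.        ,   1.        ]]), 'dist_coeffs': array([-0.15733619,  0.        ,  0.        ,  0.        ,  0.        ]), 'view': array([[-1.16818298e-03, -9.99816550e-01, -1.91180726e-02,
         2.8658770
[... 381 characters left out ...]
96), ([235.0, 197.2], 0.78), ([331.1, 175.2], 0.62), ([360.3, 197.8], 0.61)]
side bowl_center [([214.3, 231.3], 0.73)]
side mug [([268.7, 353.5], 0.59)]
side shaker [([328.5, 155.1], 0.85), ([218.0, 239.8], 0.61)]
side rack [([226.8, 221.7], 0.59), ([236.7, 200.6], 0.35)]
top left_lip [([252.4, 216.3], 0.8)]
top right_lip [([316.6, 213.5], 0.68)]
top dish_center [([309.5, 150.9], 0.9), ([387.7, 161.6], 0.79), ([373.1, 240.7], 0.79), ([344.8, 280.6], 0.66)]
top bowl_center [([249.1, 151.5], 0.79), ([317.3, 215.5], 0.35), ([311.9, 151.5], 0.32)]
top mug [([142.6, 233.8], 0.69), ([247.3, 150.3], 0.49)]
top shaker [([436.1, 232.7], 0.51), ([308.5, 151.2], 0.32)]
top rack [([276.9, 150.0], 0.67)]
```

View pics/top0.png

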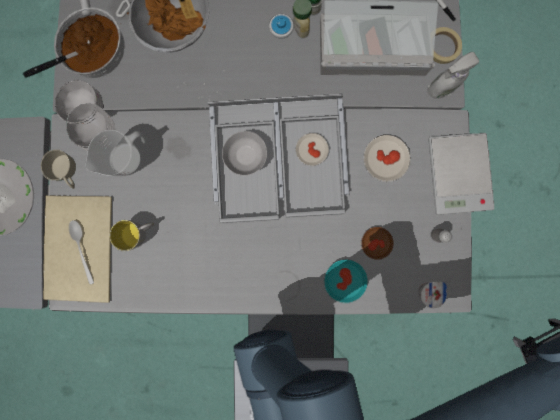

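View pics/side0.png

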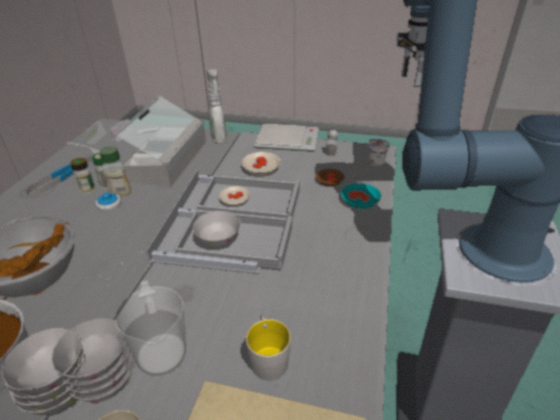

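The top view shows the white dish in the right tray (313,150) and the bowl in the left tray (247,152). The look-alikes are at (388,157), (377,242) and (346,281). The mug is at (125,235) and the shaker at (444,235), both clear of the lips. I'll measure the lips next.

```bash
cat > h.py <<'E'
import numpy as np, cv2
from workcell import get_obs, viewer
def ray(n,p):
    c=viewer.calibration(n)
    u=cv2.undistortPoints(np.array([[p]],float),c['K'],c['dist_coeffs'])[0,0]
    V=c['view'];R=V[:3,:3]
    return -R.T@V[:3,3], R.T@np.array([u[0],-u[1],-1.])
def atz(n,p,z):
    o,d=ray(n,p); return o+d*(z-o[2])/d[2]
def proj(n,X):
    c=viewer.calibration(n);V=c['view'];q=V[:3,:3]@np.array(X)+V[:3,3]
    q=np.array([q[0],-q[1],-q[2]])
    return cv2.projectPoints(q[None],np.zeros(3),np.zeros(3),c['K'],c['dist_coeffs'])[0][0,0]
E
python3 - <<'E'
from h import *
for n,q,p,z in [('top','L',(252.4,216.3),.052),('top','R',(316.6,213.5),.052),('side','L',(286.7,233.6),.052),('side','R',(291.3,192.9),.052),('top','dish',(309.5,150.9),.022),('top','bowl',(249.1,151.5),.037),('top','rack',(276.9,150),0),('top','mug',(142.6,233.8),0),('top','shaker',(436.1,232.7),0)]:
    print(n,q,atz(n,p,z).round(4))
t=cv2.imread('pics/top0.png');cv2.imwrite('pics/topz.png',cv2.resize(t[85:235,195:365],None,fx=4.5,fy=4,interpolation=cv2.INTER_CUBIC)[:, :])
s=cv2.imread('pics/side0.png');cv2.imwrite('pics/sidez.png',cv2.resize(s[165:280,145:310],None,fx=4.5,fy=4.5,interpolation=cv2.INTER_CUBIC))
E
```

```text
top L [0.5493 0.1017 0.052 ]
top R [ 0.5564 -0.0697  0.052 ]
side L [0.5387 0.1102 0.052 ]
side R [ 0.5651 -0.0675  0.052 ]
top dish [ 0.7293 -0.0527  0.022 ]
top bowl [0.726  0.1122 0.037 ]
top rack [0.7356 0.0374 0.    ]
top mug [0.5016 0.4164 0.    ]
top shaker [ 0.5036 -0.4076  0.    ]
```

View pics/topz.png

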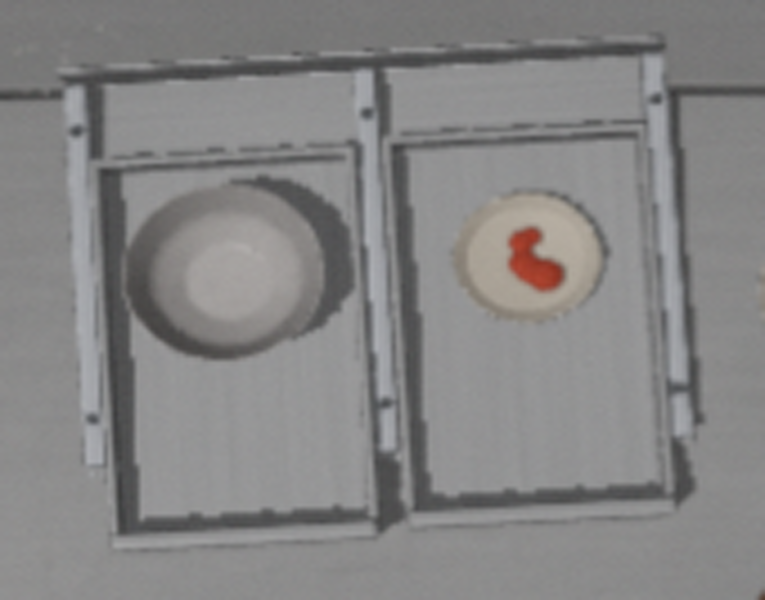

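View pics/sidez.png

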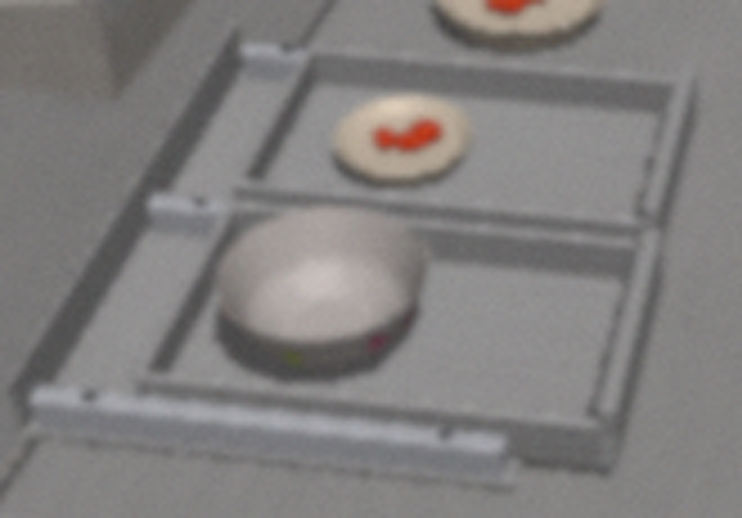

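Run:
```python
from h import *
P=lambda u,v:(195+u/4.5-.4,85+v/4-.4)
d={}
for k,u,v,z in [('LL',112,541,.052),('LR',378,527,.052),('RL',411,518,.052),('RR',676,502,.052),('BL',63,75,.044),('BR',664,43,.044),('gL',95,465,.044),('gM',389,451,.044),('gR',684,436,.044)]:
    d[k]=atz('top',P(u,v),z); print(k,d[k].round(4))
for a,b in(('LL','LR'),('RL','RR'),('BL','BR'),('gL','gR')):
    w=d[a]-d[b]; print(a,np.linalg.norm(w).round(4),'yaw',np.arctan2(-w[0],w[1]).round(4),((d[a]+d[b])/2).round(4))
S=lambda u,v:(145+u/4.5-.4,165+v/4.5-.4)
for u,v in ((690,78),(650,232),(650,236),(608,424)): print(atz('side',S(u,v),.052).round(4))
from scipy.spatial.transform import Rotation as R
print(R.from_quat(get_obs()['ee_rot']).as_matrix().round(3))
```

```text
LL [0.5399 0.1902 0.052 ]
LR [0.549  0.0317 0.052 ]
RL [0.555  0.0121 0.052 ]
RR [ 0.5654 -0.1452  0.052 ]
BL [0.8594 0.2236 0.044 ]
BR [ 0.8793 -0.142   0.044 ]
gL [0.5913 0.2018 0.044 ]
gM [0.6003 0.0252 0.044 ]
gR [ 0.6101 -0.1512  0.044 ]
LL 0.1588 yaw 0.0577 [0.5444 0.111  0.052 ]
RL 0.1577 yaw 0.066 [ 0.5602 -0.0665  0.052 ]
BL 0.3662 yaw 0.0544 [0.8693 0.0408 0.044 ]
gL 0.3534 yaw 0.0531 [0.6007 0.0253 0.044 ]
[ 0.5579 -0.1269  0.052 ]
[0.5483 0.0391 0.052 ]
[0.5475 0.0428 0.052 ]
[0.5347 0.203  0.052 ]
[[ 0.915  0.403  0.   ]
 [ 0.403 -0.915 -0.   ]
 [-0.     0.    -1.   ]]
```

```bash
python3 -m handwheel '[{"linear":[2,-1.4,0],"angular":[0,0,1]},{"linear":[6,-4.1,0],"angular":[0,0,3]},{"linear":[10.5,-7.2,0],"angular":[0,0,5]},{"linear":[15,-10.3,0],"angular":[0,0,7]},{"linear":[20,-13.7,0],"angular":[0,0,9]},{"linear":[25,-17.2,0],"angular":[0,0,11]},{"linear":[30,-20.6,0],"angular":[0,0,13]},{"linear":[35,-24,0],"angular":[0,0,15]},{"linear":[40,-27.5,0],"angular":[0,0,17]},{"linear":[45,-30.9,0],"angular":[0,0,19]},{"linear":[49,-33.6,0],"angular":[0,0,20]},{"linear":[51.3,-35.2,0],"angular":[0,0,20.6]},{"linear":[51.3,-35.2,0],"angular":[0,0,20.6]},{"linear":[51.3,-35.2,0],"angular":[0,0,20.6]}]' 0 20
python3 - <<'E'
from h import *
from scipy.spatial.transform import Rotation as R
o=get_obs();print(o['clock'],o['ee_pos'],R.from_quat(o['ee_rot']).as_matrix().round(3),o['joint_pos'],o['ft_force'],o['opening'])
f=viewer.grab_frame('top');cv2.imwrite('pics/top1.png',f[:,:,::-1]);f=viewer.grab_frame('side');cv2.imwrite('pics/side1.png',f[:,:,::-1])
E
```

```text
clock: 2.55
ee_pos: [0.5893, -0.0666, 0.1685]
ee_rot: [1.0, 0.028, -0.0, 0.0]
ft_force: [0.0, -0.4, -0.1]
opening: 0.0006
2.55 [ 0.58925859 -0.06658879  0.16847813] [[ 0.998  0.055 -0.   ]
 [ 0.055 -0.998 -0.   ]
 [-0.     0.    -1.   ]] [-3.03378910e-01  1.13863958e-01  1.70749926e+00 -3.54641810e-04
  1.32047586e+00  1.21248470e+00] [ 0.0393265  -0.42169848 -0.12196588] 0.0006012414555709425
```

View pics/side1.png

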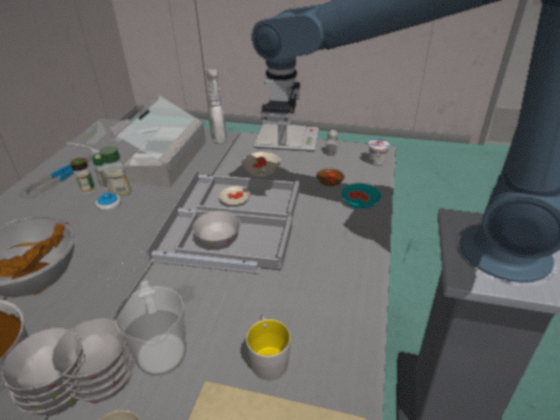

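Run:
```python
from h import *
for n in('side','top'):
  print(n,proj(n,get_obs()['ee_pos']),proj(n,[.5893,-.0666,.025]),proj(n,[.560,-.0665,.052]))
```

```text
side [282.40244198 156.33391535] [283.05447796 199.78344677] [292.98286859 193.30927786]
top [317.97739493 198.62869749] [314.88623743 201.74455316] [315.38901575 212.16844268]
```

View pics/top1.png

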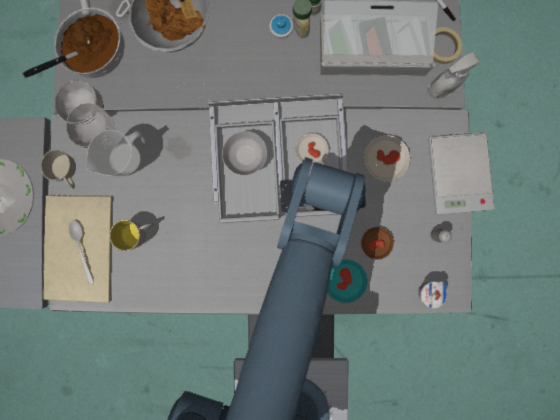

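Run:
```python
import cv2
s=cv2.imread('pics/side1.png');cv2.imwrite('pics/side1z.png',cv2.resize(s[90:215,220:340],None,fx=4.5,fy=4.5,interpolation=cv2.INTER_CUBIC))
```

```text
(no output)
```

View pics/side1z.png

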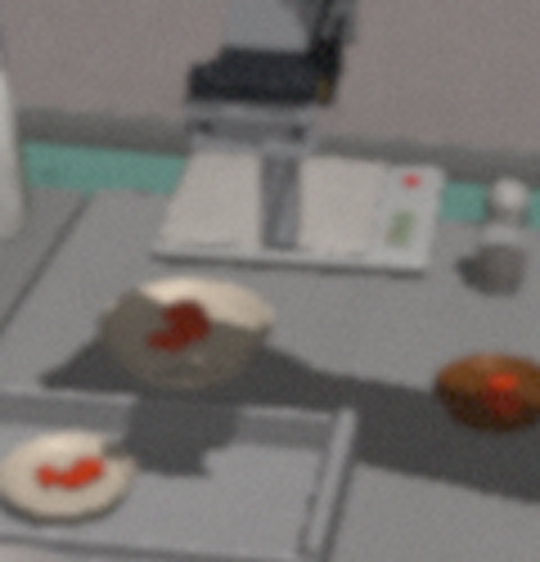

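Run:
```python
import cv2,numpy as np
s=cv2.imread('pics/side1.png').astype(int);a=cv2.imread('pics/side0.png').astype(int)
d=np.abs(s-a).sum(2)
for r in range(126,166,2): print(r,d[r,270:296])
```

```text
126 [  6  12   6   9   7  22  39  76 137 179 194 188 166 195 206 187 126  64
  26   5   5  14   7   7  11  11]
128 [  2   3   4   6   0   7  21  78 153 196 203 185 184 206 228 205 124  51
  18   9   3   3   5  10  13   4]
130 [ 16   6   4   2  12  13  25  85 148 173 191 183 210 208 206 179 126  48
  14   4   0   6  10   6   5   9]
132 [  4   6  14  14   3   4  24  72 146 186 186 190 201 190 171 156 112  45
  14  15   8   6   5   2   9   5]
134 [  3   4   6   7   9   9  17  66 136 169 171 216 195 170 157 157 114  56
  11   7   1   2   3   6  15   2]
136 [  8   7   5  10   3   3  24  76 135 179 198 208 196 157 143 136  99  47
   8   3   3   1   4   7   7   7]
138 [  7   7   6   3  11   2  29  71 123 174 212 194 172 147 141 139  89  43
   8  17   2  10   3   8   7  13]
140 [  2   6   2   1   3  12  17  73 133 193 200 183 148 140 143 137  91  43
  17  11   4  11   2   4   6   7]
142 [  2   6  11   6   2   4  29  82 144 190 204 167 143 148 153 124  80  26
   3  12   2   3   3   9   1  15]
144 [  2   5   6   3   4   3  16  43 105 161 183 188 181 166 170 128  59  19
  18   2   7   3  17   7
[... 211 characters left out ...]
  6  3  3  4  4  5  6  2  4  5  3  5 12  5 16
 10  1]
152 [12  5 11  3  3  5  2  2  8  6  2  2  4  3  6  4  6  6  4  6  8  6  4  6
  2  6]
154 [13  4  6  5 11  2  4  9  4  6  7  7  9  7 10  1  3  8  5 10 12  2  4  3
  1  1]
156 [ 3 11  3  8 13  4  3  4 12 14  2  5  9 13  3  3  2  4 13  9  3 12  1  0
  6  3]
158 [ 5  6  1 15  3 12 10  1  4  5  5  7 16  3  5 10  5  2  6 14  8  3  4  2
 13  6]
160 [43 23 20 17 15 11 13  8 13 18  6 14  1  4  4  4  6  3 10  6  8 16 10  4
  4  1]
162 [205 175 148 137 121  80  65  71  88  73  41  12   5   7  18   2   6   6
   8  11   9   4  10   5  14   5]
164 [246 249 240 247 232 222 201 169 157 111  67  27  11   5   3   8   7   7
   8   2   3   3   7   6   4   3]
```

Run:
```python
from h import *
for n in('side','top'):
  print(n,'start tip',[proj(n,np.array([.2618,-.5942,.1675])+s*.0535*np.array([.403,-.915,0])).round(1) for s in(-1,0,1)])
  for X in ([.5654,-.1452,.052],[.5399,.1902,.052],[.8594,.2236,.044],[.8793,-.142,.044],[.5913,.2018,.044],[0,0,0],[.67,.022,.27],[.5893,-.0666,.2]): print(n,X,proj(n,X).round(1))
t=cv2.imread('pics/top0.png');cv2.imwrite('pics/t0z.png',cv2.resize(t[300:420,440:560],None,fx=4,fy=4))
s=cv2.imread('pics/side0.png');cv2.imwrite('pics/s0z.png',cv2.resize(s[20:120,360:480],None,fx=5,fy=5))
```

```text
side start tip [array([414.9,  97.2]), array([408.4,  91.2]), array([402.3,  85.6])]
side [0.5654, -0.1452, 0.052] [296.7 178.3]
side [0.5399, 0.1902, 0.052] [278.8 254.9]
side [0.8594, 0.2236, 0.044] [148.4 247.9]
side [0.8793, -0.142, 0.044] [197.5 169.7]
side [0.5913, 0.2018, 0.044] [256.7 257.5]
side [0, 0, 0] [504.8 250.9]
side [0.67, 0.022, 0.27] [241.1 134.6]
side [0.5893, -0.0666, 0.2] [282.2 146.1]
top start tip [array([507.3, 337.5]), array([525.6, 328.3]), array([543.5, 319.1])]
top [0.5654, -0.1452, 0.052] [344.8 210.1]
top [0.5399, 0.1902, 0.052] [219.5 219.8]
top [0.8594, 0.2236, 0.044] [208.6 103.3]
top [0.8793, -0.142, 0.044] [342.1  95.3]
top [0.5913, 0.2018, 0.044] [215.7 200.9]
top [0, 0, 0] [290.6 412.1]
top [0.67, 0.022, 0.27] [280.7 160.1]
top [0.5893, -0.0666, 0.2] [318.5 197.8]
```

View pics/t0z.png

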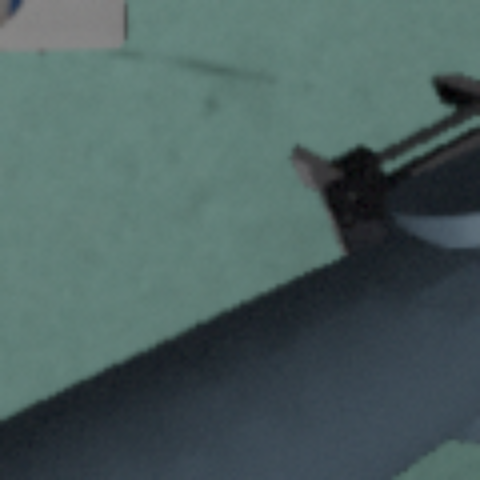

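View pics/s0z.png

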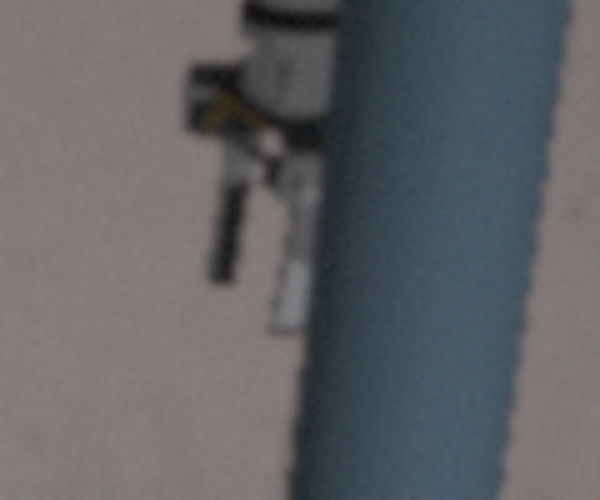

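The finger tip shows about 11 px higher in the side view than the reported TCP projects. I'll go down part-way, staying above the lip, and compare again.

```bash
python3 -m handwheel '[{"linear":[0,0,2],"angular":[0,0,0]},{"linear":[0,0,5],"angular":[0,0,0]},{"linear":[0,0,8],"angular":[0,0,0]},{"linear":[0,0,9],"angular":[0,0,0]},{"linear":[0,0,9],"angular":[0,0,0]},{"linear":[0,0,9],"angular":[0,0,0]}]'
python3 - <<'E'
from h import *
o=get_obs();print(o['clock'],o['ee_pos'],o['ft_force'])
for n in('side','top'): print(proj(n,o['ee_pos']),proj(n,o['ee_pos']+[0,0,.1]))
f=viewer.grab_frame('side')[:,:,::-1];cv2.imwrite('pics/side2.png',f)
cv2.imwrite('pics/side2z.png',cv2.resize(f[100:225,220:340],None,fx=4.5,fy=4.5,interpolation=cv2.INTER_CUBIC))
E
```

```text
clock: 3.4
ee_pos: [0.5905, -0.0664, 0.0798]
ee_rot: [1.0, 0.028, 0.001, 0.0]
ft_force: [-0.1, 0.1, 1.0]
opening: 0.0004
3.4 [ 0.59051987 -0.066382    0.07979746] [-0.09979822  0.06986483  1.02929361]
[282.34849287 183.93286987] [281.80226539 152.75664723]
[315.83532607 200.15462009] [317.95504446 197.80431123]
```

View pics/side2z.png

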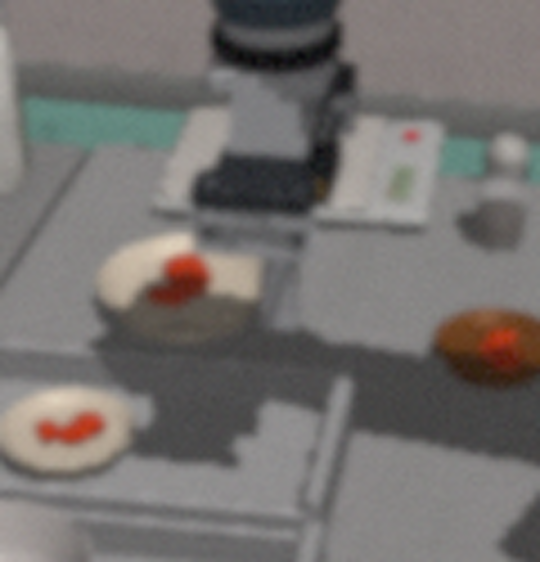

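```bash
python3 -m handwheel '[{"linear":[0,0,2],"angular":[0,0,0]},{"linear":[0,0,4],"angular":[0,0,0]},{"linear":[0,0,5],"angular":[0,0,0]},{"linear":[0,0,5.2],"angular":[0,0,0]},{"linear":[0,0,5.2],"angular":[0,0,0]}]'
python3 - <<'E'
from h import *
o=get_obs();print(o['clock'],o['ee_pos'],o['ft_force'])
print(proj('side',o['ee_pos']))
f=viewer.grab_frame('side')[:,:,::-1];cv2.imwrite('pics/side3.png',f)
cv2.imwrite('pics/side3z.png',cv2.resize(f[120:245,220:340],None,fx=4.5,fy=4.5,interpolation=cv2.INTER_CUBIC))
E
```

```text
clock: 4.08
ee_pos: [0.5898, -0.0661, 0.0266]
ee_rot: [1.0, 0.028, 0.0, 0.0]
ft_force: [-0.4, 0.6, -0.2]
opening: 0.0007
4.075 [ 0.58983056 -0.06605998  0.02664507] [-0.3846784   0.56242834 -0.15817304]
[282.82516544 199.40419183]
```

View pics/side3z.png

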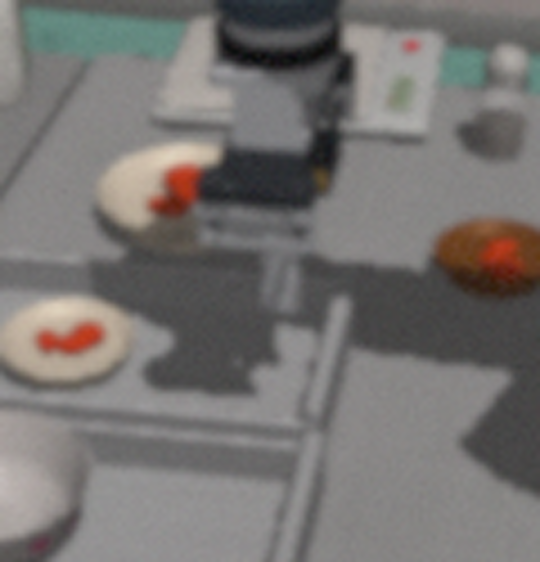

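```bash
python3 -m handwheel '[{"linear":[0,0,0.5],"angular":[0,0,0]},{"linear":[0,0,0.9],"angular":[0,0,0]},{"linear":[0,0,0.9],"angular":[0,0,0]}]'
python3 - <<'E'
from h import *
f=viewer.grab_frame('side')[:,:,::-1];cv2.imwrite('pics/side4.png',f)
f=viewer.grab_frame('top')[:,:,::-1];cv2.imwrite('pics/top4.png',f)
cv2.imwrite('pics/top4z.png',cv2.resize(f[130:280,240:400],None,fx=4,fy=4,interpolation=cv2.INTER_CUBIC))
for n in('side','top'): print([(r['point'],round(r['p'],2)) for r in viewer.tip_of(n,'right_lip')])
E
```

```text
clock: 4.5
ee_pos: [0.5892, -0.0659, 0.0171]
ee_rot: [1.0, 0.028, -0.0, -0.0]
ft_force: [-0.1, -0.1, -0.1]
opening: -0.0002
[([290.8, 192.4], 0.76)]
[([313.5, 214.4], 0.95)]
```

View pics/top4z.png

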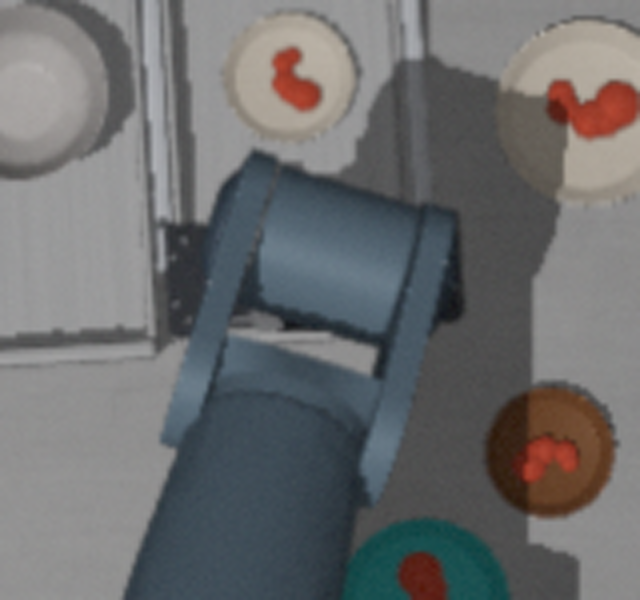

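```bash
python3 -m handwheel '[{"linear":[0,0,0.3],"angular":[0,0,0]},{"linear":[0,0,0.5],"angular":[0,0,0]},{"linear":[0,0,0.6],"angular":[0,0,0]}]'
```

```text
clock: 5.08
ee_pos: [0.5894, -0.066, 0.0113]
ee_rot: [1.0, 0.028, -0.0, -0.0]
ft_force: [0.5, 0.4, 0.0]
opening: 0.0002
```

```bash
python3 -m handwheel '[{"linear":[0,0,0.2],"angular":[0,0,0]},{"linear":[0,0,0.3],"angular":[0,0,0]}]'; python3 -m handwheel '[{"linear":[0,0,0.1],"angular":[0,0,0]},{"linear":[0,0,0.2],"angular":[0,0,0]}]'
```

```text
clock: 5.32
ee_pos: [0.5895, -0.066, 0.0084]
ee_rot: [1.0, 0.028, -0.0, -0.0]
ft_force: [-0.1, -0.5, -0.1]
opening: 0.0003
clock: 5.58
ee_pos: [0.5896, -0.066, 0.0065]
ee_rot: [1.0, 0.028, 0.0, 0.0]
ft_force: [-0.5, -0.6, -0.5]
opening: 0.0003
```

```bash
python3 -m handwheel '[{"linear":[0,0,0.3],"angular":[0,0,0]},{"linear":[0,0,0.5],"angular":[0,0,0]}]'; python3 -m handwheel '[{"linear":[0,0,0.3],"angular":[0,0,0]},{"linear":[0,0,0.5],"angular":[0,0,0]}]'
python3 - <<'E'
from h import *
o=get_obs();f=viewer.grab_frame('side')[:,:,::-1];cv2.imwrite('pics/side5.png',f)
print(proj('side',o['ee_pos']),proj('side',o['ee_pos']+[0,0,.035]))
cv2.imwrite('pics/side5z.png',cv2.resize(f[140:240,230:330],None,fx=6,fy=6,interpolation=cv2.INTER_CUBIC))
E
```

```text
clock: 5.82
ee_pos: [0.5895, -0.0659, 0.0013]
ee_rot: [1.0, 0.028, -0.0, -0.0]
ft_force: [0.3, -0.4, -0.1]
opening: 0.0003
clock: 6.08
ee_pos: [0.5895, -0.066, -0.0037]
ee_rot: [1.0, 0.028, -0.0, -0.0]
ft_force: [0.7, 0.1, -0.8]
opening: -0.0
[283.07892573 207.88252511] [282.913536   198.12140741]
```

View pics/side5z.png

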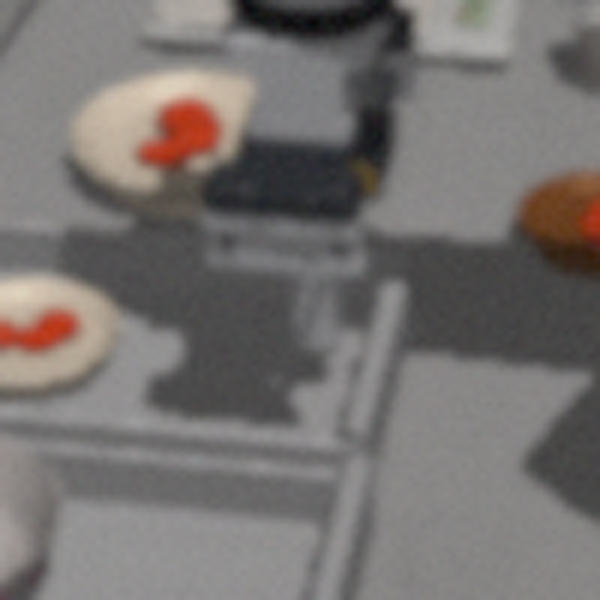

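```bash
python3 -m handwheel '[{"linear":[0,0,0.4],"angular":[0,0,0]},{"linear":[-0.5,0,0.4],"angular":[0,0,0]},{"linear":[-1,0,0.4],"angular":[0,0,0]},{"linear":[-1.5,0,0.4],"angular":[0,0,0]},{"linear":[-2,0,0.4],"angular":[0,0,0]},{"linear":[-2.5,0,0.4],"angular":[0,0,0]},{"linear":[-3,0,0.4],"angular":[0,0,0]}]'
```

```text
clock: 7.0
ee_pos: [0.5597, -0.0677, -0.0072]
ee_rot: [1.0, 0.028, 0.0, 0.0]
ft_force: [2.6, -0.4, -0.8]
opening: 0.0006
```

Contact is made: 2.6 N matches the tray friction. I'll keep drawing it out.

```bash
python3 -m handwheel '[{"linear":[-0.6,0,0],"angular":[0,0,0]},{"linear":[-1.2,0,0],"angular":[0,0,0]},{"linear":[-1.8,0,0],"angular":[0,0,0]},{"linear":[-2.4,0,0],"angular":[0,0,0]},{"linear":[-3,0,0],"angular":[0,0,0]},{"linear":[-3.6,0,0],"angular":[0,0,0]},{"linear":[-4,0,0],"angular":[0,0,0]}]'
python3 -m handwheel '[{"linear":[-0.5,0,0],"angular":[0,0,0]},{"linear":[-1,0,0],"angular":[0,0,0]}]'
```

```text
clock: 7.88
ee_pos: [0.5195, -0.0699, -0.0073]
ee_rot: [1.0, 0.028, 0.0, 0.0]
ft_force: [2.7, 1.4, 1.4]
opening: 0.0007
clock: 8.12
ee_pos: [0.5096, -0.0705, -0.0073]
ee_rot: [1.0, 0.028, 0.0, 0.0]
ft_force: [2.2, 0.8, 2.3]
opening: 0.0006
```

```bash
python3 -m handwheel '[{"linear":[-0.5,0,0],"angular":[0,0,0]},{"linear":[-1,0,0],"angular":[0,0,0]}]'
python3 -m handwheel '[{"linear":[-0.3,0,0],"angular":[0,0,0]},{"linear":[-0.6,0,0],"angular":[0,0,0]}]'
python3 -m handwheel '[{"linear":[-0.3,0,0],"angular":[0,0,0]},{"linear":[-0.5,0,0],"angular":[0,0,0]}]'
```

```text
clock: 8.38
ee_pos: [0.5058, -0.0709, -0.0069]
ee_rot: [1.0, 0.026, 0.008, 0.0]
ft_force: [33.5, 6.1, -25.3]
opening: 0.0001
clock: 8.62
ee_pos: [0.5064, -0.0717, -0.0057]
ee_rot: [1.0, 0.025, 0.016, 0.001]
ft_force: [50.2, 8.0, -32.3]
opening: 0.0005
clock: 8.88
ee_pos: [0.507, -0.0723, -0.0046]
ee_rot: [0.999, 0.024, 0.023, 0.002]
ft_force: [64.7, 8.8, -43.1]
opening: 0.0006
```

Stop reached: the force climbs with no more travel. I'll back off the lip, then lift.

```bash
python3 -m handwheel '[{"linear":[0.8,0,0],"angular":[0,0,0]},{"linear":[1.6,0,0],"angular":[0,0,0]},{"linear":[2.4,0,0],"angular":[0,0,0]},{"linear":[3.2,0,0],"angular":[0,0,0]},{"linear":[3.5,0,0],"angular":[0,0,0]}]'
python3 -m handwheel '[{"linear":[0,0,-2],"angular":[0,0,0]},{"linear":[0,0,-5],"angular":[0,0,0]},{"linear":[0,0,-8],"angular":[0,0,0]},{"linear":[0,0,-11],"angular":[0,0,0]},{"linear":[0,0,-13],"angular":[0,0,0]},{"linear":[0,0,-13],"angular":[0,0,0]}]'
python3 - <<'E'
from h import *
for n in('side','top'):
  f=viewer.grab_frame(n)[:,:,::-1];cv2.imwrite(f'pics/{n}6.png',f)
  for q in('left_lip','right_lip'): print(n,q,[(r['point'],round(r['p'],2),atz(n,r['point'],.052).round(4)) for r in viewer.tip_of(n,q)])
E
```

```text
clock: 9.5
ee_pos: [0.5234, -0.0695, -0.0079]
ee_rot: [1.0, 0.028, -0.001, -0.0]
ft_force: [-0.7, 0.6, 0.2]
opening: 0.0007
clock: 10.25
ee_pos: [0.5246, -0.07, 0.124]
ee_rot: [1.0, 0.028, 0.001, 0.001]
ft_force: [-0.6, -0.8, 0.2]
opening: 0.0005
side left_lip [([285.5, 234.1], 0.75, array([0.5412, 0.1127, 0.052 ]))]
side right_lip [([316.6, 196.6], 0.7, array([ 0.4919, -0.0643,  0.052 ]))]
top left_lip [([249.1, 219.7], 0.58, array([0.5402, 0.1106, 0.052 ]))]
top right_lip []
```

View pics/top6.png

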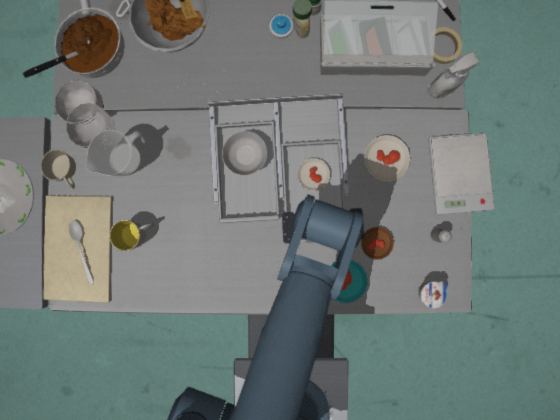

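View pics/side6.png

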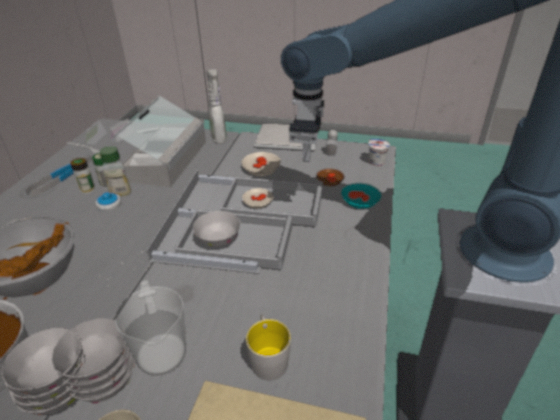

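The top view shows the right tray drawn out by about 67 mm with the dish riding in it. The side view puts its lip at (316,197). Next I move in front of the left lip and push.

```bash
python3 -m handwheel '[{"linear":[-0.2,-3,0],"angular":[0,0,0]},{"linear":[-0.5,-8,0],"angular":[0,0,0]},{"linear":[-0.8,-13,0],"angular":[0,0,0]},{"linear":[-1.1,-17,0],"angular":[0,0,0]},{"linear":[-1.1,-18,0],"angular":[0,0,0]},{"linear":[-1.1,-18,0],"angular":[0,0,0]},{"linear":[-1.1,-18,3],"angular":[0,0,0]},{"linear":[-1.1,-18,7],"angular":[0,0,0]},{"linear":[-1.1,-18,11],"angular":[0,0,0]},{"linear":[-1.1,-18,13],"angular":[0,0,0]},{"linear":[-1.1,-18,13],"angular":[0,0,0]}]'
python3 - <<'E'
from h import *
f=viewer.grab_frame('side')[:,:,::-1];cv2.imwrite('pics/side7.png',f)
cv2.imwrite('pics/side7z.png',cv2.resize(f[150:300,220:360],None,fx=4,fy=4,interpolation=cv2.INTER_CUBIC))
E
```

```text
clock: 11.92
ee_pos: [0.5013, 0.1081, -0.0092]
ee_rot: [1.0, 0.027, -0.002, 0.0]
ft_force: [-0.0, 0.4, 0.7]
opening: 0.0007
```

View pics/side7z.png

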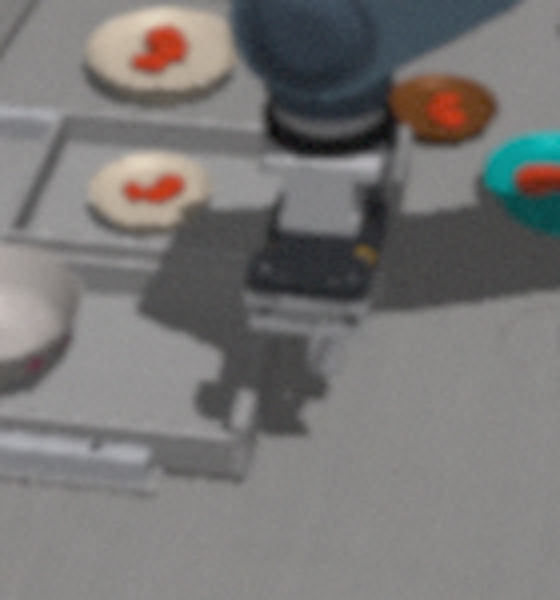

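```bash
python3 -m handwheel '[{"linear":[0.6,0,0],"angular":[0,0,0]},{"linear":[1.2,0,0],"angular":[0,0,0]},{"linear":[1.8,0,0],"angular":[0,0,0]},{"linear":[2.4,0,0],"angular":[0,0,0]},{"linear":[3,0,0],"angular":[0,0,0]},{"linear":[3.5,0,0],"angular":[0,0,0]},{"linear":[4,0,0],"angular":[0,0,0]}]'
```

```text
clock: 12.85
ee_pos: [0.5426, 0.1118, -0.0076]
ee_rot: [1.0, 0.028, -0.0, -0.0]
ft_force: [-2.9, -0.2, 2.1]
opening: 0.0003
```

```bash
python3 -m handwheel '[{"linear":[0.5,0,0],"angular":[0,0,0]},{"linear":[1,0,0],"angular":[0,0,0]},{"linear":[1.5,0,0],"angular":[0,0,0]},{"linear":[2,0,0],"angular":[0,0,0]},{"linear":[2.5,0,0],"angular":[0,0,0]},{"linear":[3,0,0],"angular":[0,0,0]},{"linear":[3.5,0,0],"angular":[0,0,0]},{"linear":[3.8,0,0],"angular":[0,0,0]}]'
```

```text
clock: 13.85
ee_pos: [0.5809, 0.1138, -0.0075]
ee_rot: [1.0, 0.028, -0.0, -0.0]
ft_force: [-2.4, 1.2, 0.3]
opening: 0.0005
```

```bash
python3 -m handwheel '[{"linear":[0.4,0,0],"angular":[0,0,0]},{"linear":[0.8,0,0],"angular":[0,0,0]}]'
```

```text
clock: 14.1
ee_pos: [0.5835, 0.114, -0.0076]
ee_rot: [1.0, 0.028, -0.007, 0.0]
ft_force: [-27.6, -2.4, 22.6]
opening: 0.0003
```

```bash
python3 -m handwheel '[{"linear":[0.3,0,0],"angular":[0,0,0]},{"linear":[0.3,0,0],"angular":[0,0,0]}]'
```

```text
clock: 14.35
ee_pos: [0.5831, 0.114, -0.0078]
ee_rot: [1.0, 0.028, -0.011, 0.001]
ft_force: [-30.9, -2.7, 24.1]
opening: 0.0004
```

The force rises with no more travel, so the tray is against its home stop. I'll back off, lift well clear and check.

```bash
python3 -m handwheel '[{"linear":[-1,0,0],"angular":[0,0,0]},{"linear":[-2.5,0,0],"angular":[0,0,0]},{"linear":[-5,0,0],"angular":[0,0,0]},{"linear":[-5,0,0],"angular":[0,0,0]},{"linear":[-5,0,-4],"angular":[0,0,0]},{"linear":[-5,0,-9],"angular":[0,0,0]},{"linear":[-5,0,-14],"angular":[0,0,0]},{"linear":[-5,0,-19],"angular":[0,0,0]},{"linear":[-6,4,-22],"angular":[0,0,0]},{"linear":[-7,9,-22],"angular":[0,0,0]},{"linear":[-8,14,-22],"angular":[0,0,0]},{"linear":[-9,19,-22],"angular":[0,0,0]},{"linear":[-10,24,-22],"angular":[0,0,0]},{"linear":[-11,29,-22],"angular":[0,0,0]},{"linear":[-12,34,-22],"angular":[0,0,0]},{"linear":[-13,39,-22],"angular":[0,0,0]},{"linear":[-14,42,-22],"angular":[0,0,0]},{"linear":[-14,42,-22],"angular":[0,0,0]},{"linear":[-14,42,-22],"angular":[0,0,0]}]'
python3 - <<'E'
from h import *
for n in('side','top'):
  f=viewer.grab_frame(n)[:,:,::-1];cv2.imwrite(f'pics/{n}8.png',f)
  for q in('left_lip','right_lip'): print(n,q,[(r['point'],round(r['p'],2),atz(n,r['point'],.052).round(4)) for r in viewer.tip_of(n,q)])
cv2.imwrite('pics/top8z.png',cv2.resize(f[85:250,195:365],None,fx=4.5,fy=3.6,interpolation=cv2.INTER_CUBIC))
E
```

```text
clock: 16.73
ee_pos: [0.4757, -0.3126, 0.2129]
ee_rot: [1.0, 0.028, 0.0, 0.0]
ft_force: [0.7, -0.1, 0.8]
opening: 0.0001
side left_lip [([263.0, 233.7], 0.62, array([0.5969, 0.1229, 0.052 ]))]
side right_lip [([316.3, 196.2], 0.91, array([ 0.493 , -0.0661,  0.052 ]))]
top left_lip [([246.1, 196.5], 0.84, array([0.6023, 0.1187, 0.052 ]))]
top right_lip [([316.9, 239.1], 0.79, array([ 0.4882, -0.0703,  0.052 ]))]
```

View pics/top8.png

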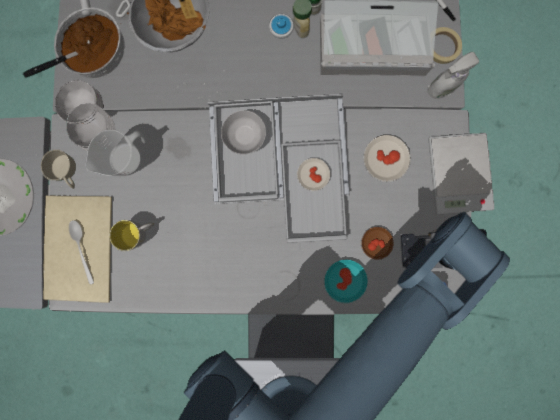

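View pics/top8z.png

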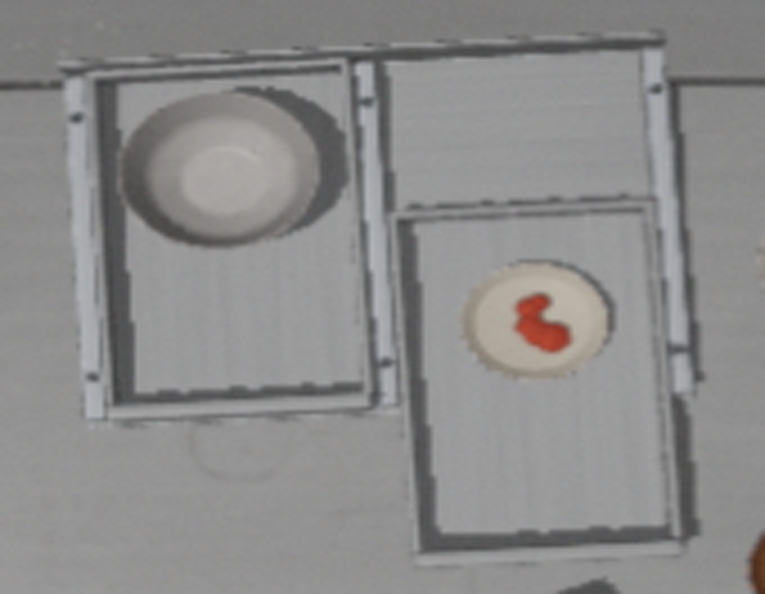

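View pics/side8.png

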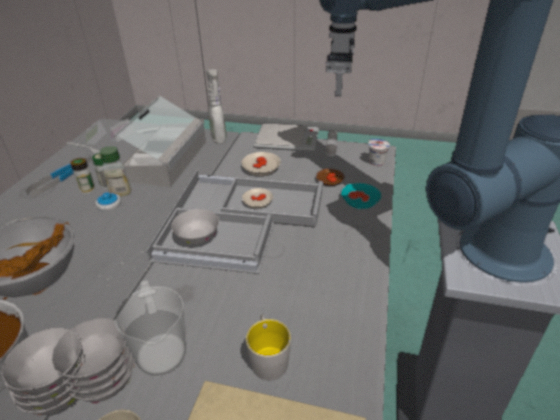

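Run:
```python
from h import *
P=lambda u,v:(195+u/4.5-.4,85+v/3.6-.4)
a=atz('top',P(240,408),.052);b=atz('top',P(550,553),.052);e=np.array([np.cos(.056),np.sin(.056),0])
print(a,b,(a-b)@e)
from workcell import workorder
print(workorder.hand_in())
```

```text
[0.59846175 0.11377937 0.052     ] [ 0.49055875 -0.07011653  0.052     ] 0.11802664893460921
the job is handed in; nothing more can be done
None
```

I drew the right tray, which holds the small white topping dish, out to its stop. I hooked the outside of the closed fingers behind its lip. Then I pushed the left tray, with the rice bowl, fully home from outside. The job was handed in after about 17 s of the 48 s allowed.

**Last checks**
- **End stops:** each tray moved at about 2.5 N of friction. Each then stopped moving while the force rose, so both are against their stops.
- **Travel:** in the top picture the two lips are 118 mm apart along the rack, against 120 mm expected.
- **Other items:** the dish and bowl stand in their trays. The mug and the shaker's surroundings look as before, but the arm partly hid the shaker in the last top picture.
- **Arm:** it ended clear of everything, with no force on the tool.

**Two things off**
- **Fingertips higher than reported:** both cameras showed the fingertips about 35 mm higher than the reported tool position. Stepping down met no tray floor where it should have been, which supported this. I worked to the height seen in the pictures, and the cause was not found.
- **Extra force at the pull-out stop:** I had already sent two more small steps when the right tray reached its stop. The fingertip pressed there with about 80 N on the wrist, below the 120 N limit, before I backed off.

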